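Fit the hose clamp to the pump's barbed stub

ROBOT

A 7-joint arm with a two-finger parallel gripper is mounted at the origin on the work surface. World frame = base frame: x ahead of the robot, y to its left, z up, the work surface at z = 0. Lengths are in m, angles in rad, forces in N, time in s.
With the tool pointing down it reaches from about 0.425 to 0.875 m from the base axis. Payload 4.7 kg.
Tool frame: the origin (TCP) lies at the very end of the fingers, on their centre line; the grasp point (between the pads) lies 19 mm behind it; x points along the fingers, z is the direction in which the jaws open and shut, and the axes are right-handed (so a half turn about x gives the same grasp; the last joint's range is limited). The gripper opens to 87 mm and grips with 3 to 60 N. Pads are 19 mm wide; open, the fingers measure 117 mm over their backs; the gripper's body (75 mm by 190 mm) begins 51 mm behind the grasp point.
Start: joints at [-1.171, 0.321, -0.07, 1.45, 0.023, 1.371, -0.057], TCP at [0.245, 0.602, 0.223] pointing down, gripper open.
Joint ranges: [-2.86, 2.86], [-0.3, 2.09], [-1.38, 1.24], [0.06, 2.45], [-1.56, 4.7], [0.09, 2.05], [-2.69, 2.69]. Speed limits (rad/s): [2.57, 2.57, 3.14, 3.14, 3.14, 3.14, 3.14].

INTERFACE

Orientations are given as a rotation vector (axis times angle).
In Python, from bench import telemetry, viewer, workorder gives the robot as it stands.
- The arm moves only by the shell command python3 -m creep 'ROWS' [FORCE]. ROWS is JSON, a list of rows, each an object of numbers: "fingers": the opening, from 0 (shut) to 1 (fully open); "x", "y", "z": the shift along the tool's x, y, z in units of 40 mm (1.0 is 40 mm); "twist": the turn about the tool's x in units of 5 degrees (1.0 is 5 degrees). In form: [{"fingers": .., "x": .., "y": .., "z": .., "twist": ..}, ...]. A call has 1 to 20 rows; each row is the pose to reach, as a shift and turn from the pose commanded when the call began, along the tool's axes at that moment; what a row does not reach only later rows make up. A row lasts 1/12 s, in which the tool goes at most 41.7 mm and 7.16 degrees, less where a joint would pass 70% of its speed; a pose out of reach is approached as far as the arm can. A call with a gripper value outside its range is refused whole. The fingers move at their own pace and stop on an object; FORCE is the grip in N (left out, the last holds). Time passes only in rows, so rows that repeat a pose let the fingers close. It gives the time, the measured TCP pose, the force and the opening at its end, in the units of the state.
- telemetry.get_state(): the state, without advancing time (a new reading comes with each control period).
- viewer.get_image(name): name is "scene" or "side" or "wrist"; returns a dict with "pixels" (384x512x3 uint8, red, green, blue), "z_map" (384x512 float32, m along the optical axis (not along the pixel's ray), 0 where there is no reading), "K" (3x3 intrinsics, pixels), "xyz" and "attitude" of the camera in the world. Camera axes: x right, y up, looking along -z (the intrinsics and any distortion apply to the point x, -y, -z); pixel columns grow to the right and rows downward; lengths in m; the calibration is good to about 2 mm. A picture is of the moment at which its call begins.
- workorder.close_job(): hands the job in, once; it reports no verdict.
The state is a dict: "time": time; "joint_positions": joint angles; "qd": joint speeds; "joint_torque": joint torques, N m; "position": TCP position; "tool_rot": TCP orientation; "ft_force": force on the tool from outside, world axes, zero at the start; "torque": the same for the moment, N m; "grip_width": opening from 0.0 (shut) to 1.0 (fully open).
Only numpy, scipy, OpenCV 4.12 (cv2) and the standard library are available. Lean on these libraries where they do the work, as an engineer would, in place of code of your own. Each camera call takes 0.05 s, during which the arm holds its last target.

TASK

Take the larger of the two hose clamps out of its wooden block, slide its band over the pump's barbed brass stub right up to the pump's green face, and then turn its upright screw key clockwise until the band is snug. Let go: it must stay there with its key still upright. Leave the small clamp where it is.

Things in the scene. Friction and masses are not known exactly. Their poses are not given: they have to be found in the camera images.
- clamp: Larger steel hose clamp, 0.1 kg, band upright in a 30 mm high slotted block: lift 40 mm. Origin: band centre; x = band axis (level, yaw within 0.4), z up. Band 14 wide, 71 outside; opening at joint 0: 60 high, 65 wide. Upright screw at y -44; housing 14x16x24. Its wing key (26 broad, 9 thick, 24 high, middle at 0,-44,+60 mm) is the clamp's highest part: grip and carry by it, across the 9 mm.
- worm_key (a joint): Clamp's key about its upright axis, rad: 0 slack, clockwise from above grows, stop 1.6, starts at 0 to 0.2. The wing lies along the clamp's x at 0, at -q about z at q. Friction 0.08 N m. Upper and lower liners close 11.5 mm per rad each, meet the stub at 0.95; turn the hand on to 1.3-1.4 against soft resistance (let go, it eases to 0.95). Key right of the stub: the pump face steadies the band.
- seat (a point): Where the band's centre belongs: on the axis of the pump's fixed, level, barbed brass stub, 8 mm before the flat green pump face, 60 mm above the bench. x: along the stub into the pump (the sliding direction, yaw within 0.3), z up. Stub 60 mm long, tip at x -52, towards the robot: neck dia 38, 26 long, by the face; then 3 barbs dia 44. Pump 130 wide, 88 high; motor behind it 115 high, from x +123.
- small_clamp: Bystander, leave alone: smaller clamp of the same pattern, loose in its own block, at least 0.13 m from the large one. Band 43 mm outside, 37 inside, too small for the stub. Origin: centre of its band, 29.5 mm above the bench; key's middle at (0, -30, +46) mm, key's top at +58.
There are look-alikes about, which are no part of the job. Leave any purple look-alike of the clamp alone.

How it is judged:
On the way:
1. the clamp's band is slid home over the stub, at most 14 mm short of the seat point, its screw still slack (below 0.7 rad) (x of clamp in the frame of seat above -0.014 m and distance between clamp and seat below 0.02 m and angle between the x axis of clamp and the x axis of seat, either way round below 0.35 rad and value of joint worm_key below 0.7 rad), for 0.1 s.
At the end, for the whole second after the job is handed in: The large clamp is released and at rest around the stub, its centre within 20 mm of the seat point and at most 14 mm short of it, its axis within 20 degrees of the stub's, its key within 20 degrees of upright, its screw beyond 0.8 rad; the small clamp is within 30 mm of where it stood (x of clamp in the frame of seat above -0.014 m and distance between clamp and seat below 0.02 m and angle between the x axis of clamp and the x axis of seat, either way round below 0.35 rad and angle between clamp's own z axis and vertical below 0.35 rad and value of joint worm_key above 0.8 rad and linear speed of clamp below 0.02 m/s and distance of small_clamp from where it was at the start of the episode below 0.03 m); the robot touches nothing.
It fails at once if the small clamp is moved by more than 30 mm (distance of small_clamp from where it was at the start of the episode above 0.03 m).
It also fails if it takes over 42 s, if anything falls off the work surface, if the arm or the gripper's body presses on something with over 40 N, if the wrist force passes 120 N, or if a joint passes its speed limit or range.

## Working session

There is one attempt and no reset: what is moved stays moved. The work goes in short steps, Python scripts to look and compute and a shell command to move; the robot and the scene stay as the last step left them, time stands still between calls to the robot, and variables do not carry over. Pictures are saved under pics/ and viewed, and the job is handed in when it is done.

```bash
ls; mkdir -p pics; cat > h.py <<'E'
import numpy as np, cv2
from scipy.spatial.transform import Rotation as R
from bench import telemetry, viewer, workorder
def cap(name,tag):
    im=viewer.get_image(name)
    np.savez(f'pics/{tag}.npz',**{k:np.array(v) for k,v in im.items()})
    cv2.imwrite(f'pics/{tag}.png',cv2.cvtColor(np.array(im['pixels']),cv2.COLOR_RGB2BGR))
    return im
def load(tag): return dict(np.load(f'pics/{tag}.npz'))
def att(im):
    a=np.array(im['attitude'],float)
    if a.shape==(3,3): return a
    return R.from_rotvec(a).as_matrix()
def pts(im):
    K=np.array(im['K']);z=np.array(im['z_map']).astype(float)
    v,u=np.mgrid[:z.shape[0],:z.shape[1]]
    P=np.stack([(u-K[0,2])/K[0,0]*z,-(v-K[1,2])/K[1,1]*z,-z],-1)
    return P@att(im).T+np.array(im['xyz'])
def ray_plane(im,u,v,h):
    K=np.array(im['K']);d=att(im)@np.array([(u-K[0,2])/K[0,0],-(v-K[1,2])/K[1,1],-1]);o=np.array(im['xyz'])
    return o+d*(h-o[2])/d[2]
def crop(tag,x0,y0,x1,y1,s,out):
    a=cv2.imread(f'pics/{tag}.png')[y0:y1,x0:x1]
    cv2.imwrite(f'pics/{out}.png',cv2.resize(a,None,fx=s,fy=s,interpolation=cv2.INTER_CUBIC))
E
python3 - <<'E'
from h import *
for n in ['scene','side','wrist']:
    im=cap(n,n+'0'); print(n,im['xyz'],im['attitude'],np.array(im['K']).tolist(),[k for k in im])
print(telemetry.get_state())
a=[cv2.imread(f'pics/{n}0.png') for n in ['scene','side']]
E
```

```text
pics
scene [1.0426744  0.52876506 0.61915372] [0.45249427 1.20285821 2.20949874] [[419.3853970004985, 0.0, 246.9073767490499], [0.0, 419.3853970004985, 193.1621195786445], [0.0, 0.0, 1.0]] ['pixels', 'z_map', 'K', 'xyz', 'attitude']
side [ 0.32060389 -0.65728178  0.7856055 ] [ 0.68584208 -0.10371858 -0.32620309] [[428.2012856223235, 0.0, 254.44304126342942], [0.0, 428.2012856223235, 193.53737303035808], [0.0, 0.0, 1.0]] ['pixels', 'z_map', 'K', 'xyz', 'attitude']
wrist [0.17247779 0.63125226 0.38339234] [-0.25528908 -0.16800232  1.17604043] [[293.41141123299946, 0.0, 253.11287609131105], [0.0, 293.41141123299946, 191.16910444512234], [0.0, 0.0, 1.0]] ['pixels', 'z_map', 'K', 'xyz', 'attitude']
{'time': 0.15, 'joint_positions': array([-1.17091179,  0.32162957, -0.07010445,  1.45140373,  0.02262301,
        1.37078022, -0.05691913]), 'qd': array([ 0.00172753, -0.00175994, -0.00086435, -0.00354706, -0.00100954,
       -0.00086989,  0.00111038]), 'joint_torque': array([ 2.15365066e-05, -4.91796684e+01, -4.04546522e-01, -3.12873888e+01,
       -6.39590831e-02,  4.06065071e-02,  1.33566132e-04]), 'position': array([0.24446879, 0.60182669, 0.22172346]), 'tool_rot': array([-0.92140134,  1.36851348,  0.91994436]), 'ft_force': array([0.23334733, 0.36108282, 0.35856501]), 'torque': array([ 0.01178582,  0.03987506, -0.0033214 ]), 'grip_width': 0.9968835884343337}
```

View pics/scene0.png

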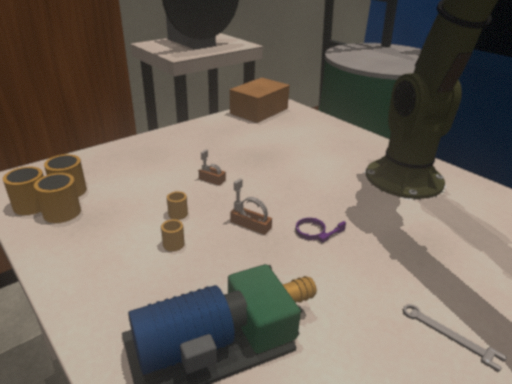

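View pics/side0.png

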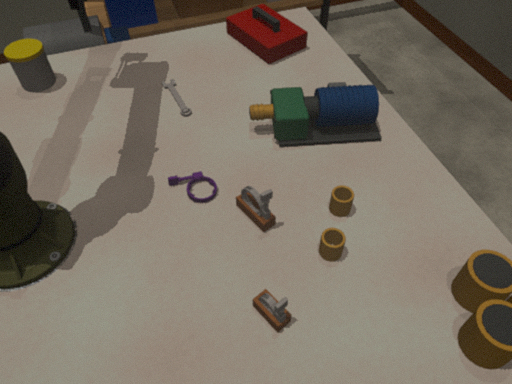

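View pics/wrist0.png

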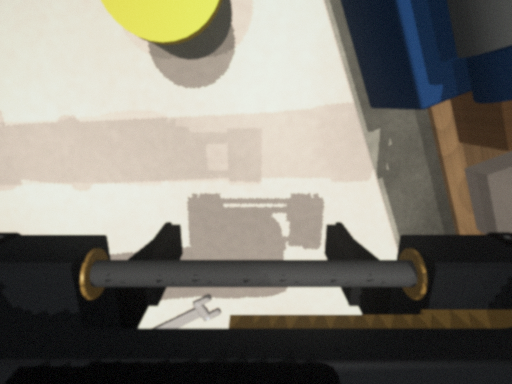

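Candidates:
- Steel clamp in its block at scene (252,210) / side (257,205): bigger, so this is the target.
- Small steel clamp at scene (211,170) / side (272,308).
- Purple look-alike at scene (318,230) / side (195,185): leave alone.

The pump's stub is at scene (301,289) / side (262,112). I'll check these in close crops.

```bash
python3 - <<'E'
from h import *
crop('scene0',190,140,330,250,5,'c1'); crop('side0',210,70,330,240,4,'c2'); crop('scene0',220,250,340,350,5,'c3')
for t in ['scene0','side0']:
    P=pts(load(t)); px=load(t)['pixels']
    b=[(225,172,278,235),(280,270,320,310)] if t=='scene0' else [(230,178,282,232),(245,98,275,125)]
    for x0,y0,x1,y1 in b:
        Q=P[y0:y1,x0:x1]; m=Q[...,2]>0.012
        q=Q[m]; print(t,q.min(0),q.max(0),len(q))
E
```

```text
scene0 [ 0.4723313  -0.14843491  0.01205239] [1.0426744  0.52876506 0.61915372] 945
scene0 [0.58659283 0.14480021 0.04118736] [1.0426744  0.52876506 0.61915372] 905
side0 [ 0.32060389 -0.65728178  0.0120235 ] [ 0.53872028 -0.05614864  0.7856055 ] 1014
side0 [ 0.32060389 -0.65728178  0.02229639] [0.65635862 0.20002322 0.7856055 ] 428
```

View pics/c1.png

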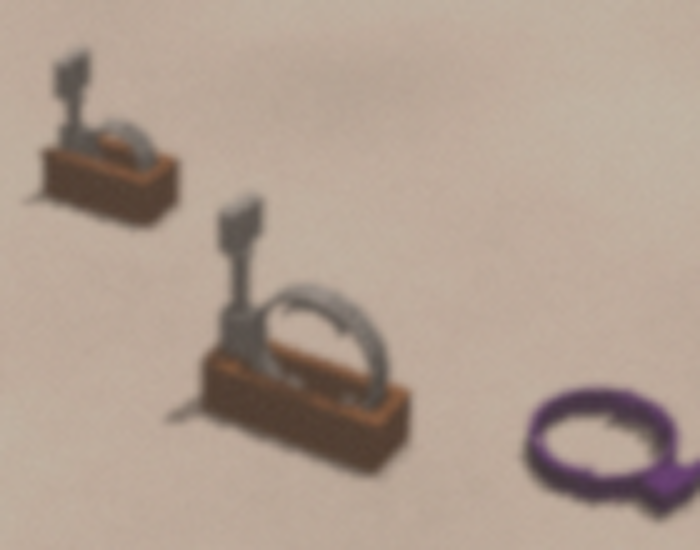

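View pics/c2.png

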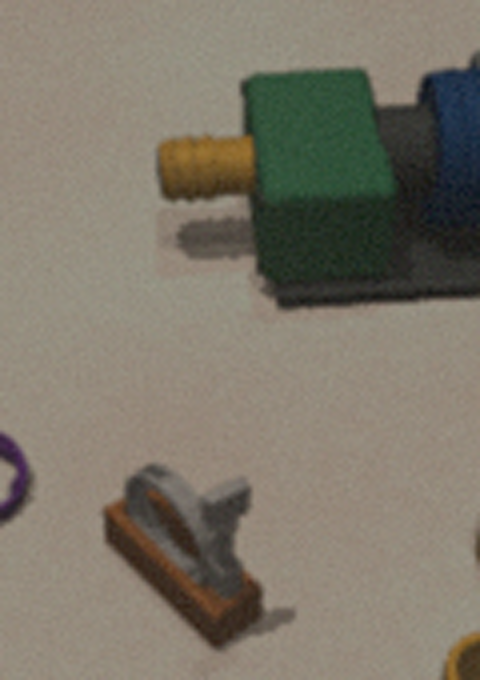

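View pics/c3.png

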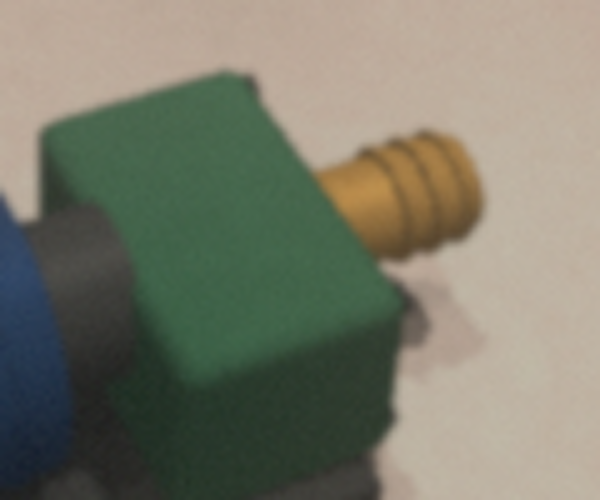

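Close crops confirm it: the clamp at scene (252,210) has a band roughly twice the small one's, its key at scene (238,186), side (267,193). Now 3D measurements.

```bash
cat >> h.py <<'E'
def ray(im,u,v):
    K=np.array(im['K']);d=att(im)@np.array([(u-K[0,2])/K[0,0],-(v-K[1,2])/K[1,1],-1]);return np.array(im['xyz']),d/np.linalg.norm(d)
def tri(*rs):
    A=sum(np.eye(3)-np.outer(d,d) for o,d in rs); b=sum((np.eye(3)-np.outer(d,d))@o for o,d in rs)
    p=np.linalg.solve(A,b); return p,[np.linalg.norm((np.eye(3)-np.outer(d,d))@(p-o)) for o,d in rs]
E
python3 - <<'E'
from h import *
s=load('scene0');d=load('side0')
print('key mid',tri(ray(s,238.2,185.4),ray(d,267.5,193.5)))
for t,(x0,y0,x1,y1),zr in [('scene0',(225,172,278,235),(0.03,0.16)),('side0',(230,178,285,232),(0.03,0.16))]:
    im=load(t);P=pts(im)[y0:y1,x0:x1];C=im['pixels'][y0:y1,x0:x1].astype(int)
    hsv=cv2.cvtColor(im['pixels'][y0:y1,x0:x1],cv2.COLOR_RGB2HSV)
    z=im['z_map'][y0:y1,x0:x1]
    for lo,hi in [(0.0,0.012),(0.02,0.032),(0.034,0.045),(.045,.055),(.055,.065),(.065,.075),(.075,.085),(.085,.1),(.1,.11),(.11,.13)]:
        m=(z>0)&(P[...,2]>lo)&(P[...,2]<hi); q=P[m]
        if len(q): print(t,lo,len(q),q.mean(0).round(4),q.min(0).round(3),q.max(0).round(3))
for t,(x0,y0,x1,y1) in [('scene0',(280,270,325,312)),('side0',(243,96,280,126))]:
    im=load(t);P=pts(im)[y0:y1,x0:x1];hsv=cv2.cvtColor(im['pixels'][y0:y1,x0:x1],cv2.COLOR_RGB2HSV)
    z=im['z_map'][y0:y1,x0:x1]
    m=(hsv[...,1]>110)&(hsv[...,0]<30)&(z>0)&(P[...,2]>.03);q=P[m]
    top=q[q[:,2]>q[:,2].max()-.012]
    c=top.mean(0);u,_,_=np.linalg.svd((q-q.mean(0)).T);print(t,len(q),q.mean(0),q.min(0),q.max(0)); 
    # axis via top ridge
    k=np.polyfit(top[:,0],top[:,1],1);print('ridge slope',k,np.arctan(k[0]),top[:,2].max())
# green face
for t in ['scene0','side0']:
    im=load(t);P=pts(im);hsv=cv2.cvtColor(im['pixels'],cv2.COLOR_RGB2HSV);z=im['z_map']
    m=(hsv[...,0]>60)&(hsv[...,0]<90)&(hsv[...,1]>90)&(z>0)&(P[...,2]>.08)&(P[...,2]<.1)&(P[...,0]>.4)
    q=P[m].astype(np.float32);r=cv2.minAreaRect((q[:,:2]*1000).astype(np.float32));print('green top',len(q),q[:,2].mean(),r,cv2.boxPoints(r).tolist())
E
```

```text
key mid (array([ 0.52135912, -0.13149498,  0.10506982]), [np.float64(0.0018360096391173348), np.float64(0.0018360096391173536)])
scene0 0.0 1367 [ 0.4308 -0.1842  0.0016] [ 0.273 -0.347  0.   ] [ 0.574 -0.035  0.012]
scene0 0.02 390 [ 0.507  -0.0953  0.0271] [ 0.472 -0.148  0.02 ] [ 0.537 -0.05   0.032]
scene0 0.034 44 [ 0.5138 -0.1129  0.0396] [ 0.487 -0.142  0.034] [ 0.527 -0.058  0.044]
scene0 0.045 51 [ 0.5108 -0.109   0.0503] [ 0.483 -0.14   0.045] [ 0.526 -0.061  0.055]
scene0 0.055 48 [ 0.5065 -0.0997  0.0594] [ 0.486 -0.142  0.055] [ 0.527 -0.061  0.065]
scene0 0.065 78 [ 0.505  -0.0932  0.0709] [ 0.488 -0.138  0.065] [ 0.523 -0.067  0.075]
scene0 0.075 70 [ 0.5064 -0.1024  0.0783] [ 0.493 -0.137  0.075] [ 0.524 -0.076  0.085]
scene0 0.085 33 [ 0.5203 -0.1332  0.0943] [ 0.506 -0.139  0.086] [ 0.531 -0.129  0.099]
scene0 0.1 31 [ 0.5217 -0.1331  0.1049] [ 0.508 -0.137  0.1  ] [ 0.532 -0.129  0.11 ]
scene0 0.11 36 [ 0.5198 -0.1347  0.1138] [ 0.507 -0.14   0.11 ] [ 0.53  -0.13   0.117]
side0 0.0 1320 [ 0.52   -0.0758  0.0019] [ 0.439 -0.167  0.   ] [0.609 0.025 0.012]
side0 0.02
[... 1033 characters left out ...]
0.05245017] [0.64856067 0.17894153 0.08384158]
ridge slope [-0.20761338  0.28755734] -0.20470528268837448 0.08384158450871082
green top 331 0.08782129 ((709.2642822265625, 180.13186645507812), (56.51377868652344, 48.17338943481445), 68.50753021240234) [[676.4996948242188, 162.66465759277344], [721.3234252929688, 145.0149383544922], [742.0288696289062, 197.5990753173828], [697.2051391601562, 215.24879455566406]]
green top 852 0.08809603 ((684.9971313476562, 144.15762329101562), (121.90776062011719, 81.67703247070312), 75.01592254638672) [[629.78759765625, 95.83513641357422], [708.6873779296875, 74.71749114990234], [740.2066650390625, 192.4801025390625], [661.306884765625, 213.59774780273438]]
```

```bash
python3 - <<'E'
from h import *
from scipy.optimize import least_squares
st=telemetry.get_state()
M=R.from_rotvec(st['tool_rot']).as_matrix();print('tool axes (cols)\n',M.round(4))
Q=[]
for t,(x0,y0,x1,y1) in [('scene0',(225,172,278,235)),('side0',(230,178,285,232))]:
    im=load(t);P=pts(im)[y0:y1,x0:x1];z=im['z_map'][y0:y1,x0:x1]
    m=(z>0)&(P[...,2]>.095)&(P[...,2]<.113);q=P[m]
    k=np.polyfit(q[:,0],q[:,1],1);print(t,'wing yaw',np.arctan(k[0]),'mid',(q[:,0].min()+q[:,0].max())/2,k[1]+k[0]*.5185, 'top',P[...,2][(z>0)&(P[...,2]<.2)].max())
    m=(z>0)&(P[...,2]>.026)&(P[...,2]<.032)
    r=cv2.minAreaRect((P[m][:,:2]*1000).astype(np.float32));print('block',r)
    m=(z>0)&(P[...,2]>.06)&(P[...,2]<.085);q=P[m];k=np.polyfit(q[:,1],q[:,0],1);print('band yaw',-np.arctan(k[0]),q.mean(0))
Q=[]
for t,(x0,y0,x1,y1) in [('scene0',(280,270,325,312)),('side0',(243,96,280,126))]:
    im=load(t);P=pts(im)[y0:y1,x0:x1];hsv=cv2.cvtColor(im['pixels'][y0:y1,x0:x1],cv2.COLOR_RGB2HSV);z=im['z_map'][y0:y1,x0:x1]
    m=((hsv[...,1]>110)&(hsv[...,0]<30)&(z>0)&(P[...,2]>.03)).astype(np.uint8)
    m=cv2.erode(m,np.ones((3,3)))>0;Q.append(P[m])
for q in Q+[np.vstack(Q)]:
    def f(p):
        y0,a,zc,r=p; lat=(q[:,1]-y0)*np.cos(a)-(q[:,0]-.61)*np.sin(a)
        return np.hypot(lat,q[:,2]-zc)-r
    s=least_squares(f,[.165,-.25,.06,.021],loss='soft_l1',f_scale=.002);print('stub y@.61,yaw,z,r',s.x.round(4),np.std(s.fun))
    y0,a=s.x[:2];sx=(q[:,0]-.61)*np.cos(a)+(q[:,1]-y0)*np.sin(a);print(' s range',sx.min(),sx.max())
im=load('side0');P=pts(im);hsv=cv2.cvtColor(im['pixels'],cv2.COLOR_RGB2HSV);z=im['z_map']
m=(hsv[...,0]>55)&(hsv[...,0]<95)&(hsv[...,1]>90)&(z>0)&(P[...,2]>.03)&(P[...,2]<.1)&(P[...,0]>.5)
q=P[m];a=-.255;s=q[:,0]*np.cos(a)+q[:,1]*np.sin(a)
for lo,hi in [(.03,.05),(.05,.07),(.07,.085),(.085,.095)]:
    k=(q[:,2]>lo)&(q[:,2]<hi);print(lo,np.percentile(s[k],[0,2,5,95,100]).round(4))
print('seat ref: s of (.61,.165)',.61*np.cos(a)+.165*np.sin(a))
E
```

```text
tool axes (cols)
 [[-4.000e-04 -9.265e-01  3.763e-01]
 [-1.400e-03  3.763e-01  9.265e-01]
 [-1.000e+00 -1.000e-04 -1.400e-03]]
scene0 wing yaw 0.04445410493007139 mid 0.518952555793436 -0.13324909544868951 top 0.11698927380414059
block ((505.3681335449219, -100.59678649902344), (38.793601989746094, 101.24396514892578), 19.727949142456055)
band yaw 0.36426232817791226 [ 0.50553189 -0.09705133  0.07276979]
side0 wing yaw 0.09420658136857664 mid 0.5182478543144913 -0.13960849863426947 top 0.11777091194831979
block ((505.5997009277344, -101.1500244140625), (35.2694091796875, 101.57383728027344), 20.45097541809082)
band yaw 0.3332527091467253 [ 0.50607554 -0.10754221  0.07381003]
stub y@.61,yaw,z,r [ 0.1685 -0.3153  0.0615  0.0183] 0.0014217802565819435
 s range -0.020546353370195725 0.0313772086633108
stub y@.61,yaw,z,r [ 0.1666 -0.2033  0.0626  0.0172] 0.0019477702301897218
 s range -0.02167250723433755 0.033394386042355756
stub y@.61,yaw,z,r [ 0.1681 -0.2616  0.0614  0.0185] 0.00171819555321762
 s range -0.020588394557381567 0.03411022428333202
0.03 [0.5918 0.5947 0.5991 0.6752 0.7091]
0.05 [0.5968 0.6007 0.6067 0.7866 0.8007]
0.07 [0.5851 0.5853 0.586  0.6652 0.6666]
0.085 [0.5854 0.5879 0.5902 0.66   0.667 ]
seat ref: s of (.61,.165) 0.5486541179453587
```

```bash
python3 -m creep '[{"fingers":1,"x":-0.7,"y":-2.1,"z":-2.1,"twist":-1},{"fingers":1,"x":-0.7,"y":-14.2,"z":-14,"twist":-5.6},{"fingers":1,"x":-0.7,"y":-14.2,"z":-14,"twist":-5.6},{"fingers":1,"x":-0.7,"y":-14.2,"z":-14,"twist":-5.6},{"fingers":1,"x":-0.7,"y":-14.2,"z":-14,"twist":-5.6},{"fingers":1,"x":-0.7,"y":-14.2,"z":-14,"twist":-5.6},{"fingers":1,"x":-0.7,"y":-14.2,"z":-14,"twist":-5.6},{"fingers":1,"x":-0.7,"y":-14.2,"z":-14,"twist":-5.6},{"fingers":1,"x":-0.7,"y":-14.2,"z":-14,"twist":-5.6},{"fingers":1,"x":-0.7,"y":-14.2,"z":-14,"twist":-5.6},{"fingers":1,"x":-0.7,"y":-14.2,"z":-14,"twist":-5.6},{"fingers":1,"x":-0.7,"y":-14.2,"z":-14,"twist":-5.6},{"fingers":1,"x":-0.7,"y":-14.2,"z":-14,"twist":-5.6},{"fingers":1,"x":-0.7,"y":-14.2,"z":-14,"twist":-5.6},{"fingers":1,"x":-0.7,"y":-14.2,"z":-14,"twist":-5.6},{"fingers":1,"x":-0.7,"y":-14.2,"z":-14,"twist":-5.6},{"fingers":1,"x":-0.7,"y":-14.2,"z":-14,"twist":-5.6},{"fingers":1,"x":-0.7,"y":-14.2,"z":-14,"twist":-5.6},{"fingers":0.6,"x":-0.7,"y":-14.2,"z":-14,"twist":-5.6},{"fingers":0.6,"x":-0.7,"y":-14.2,"z":-14,"twist":-5.6}]' 20
cat >> h.py <<'E'
def state():
    s=telemetry.get_state();M=R.from_rotvec(s['tool_rot']).as_matrix()
    print('t',s['time'],'p',s['position'].round(4),'jawyaw',np.degrees(np.arctan2(M[1,2],M[0,2])).round(2),'F',s['ft_force'].round(1),'T',s['torque'].round(2),'w',round(s['grip_width'],3),'q',s['joint_positions'].round(2));return s,M
def go(target,jawdeg=None):
    s,M=state();d=M.T@(np.array(target)-s['position'])/.04;print('xyz units',d.round(2))
    if jawdeg is not None: print('twist',((np.degrees(np.arctan2(M[1,2],M[0,2]))-jawdeg)/5).round(2))
E
python3 -c "
from h import *
state();im=cap('wrist','w1');print(im['xyz'],-att(im)[:,2])"
```

```text
time: 1.82
position: [0.5606, -0.1387, 0.2506]
tool_rot: [-1.282, 1.167, 1.275]
ft_force: [-0.4, 0.9, 0.6]
grip_width: 0.92
t 1.8167 p [ 0.5606 -0.1387  0.2506] jawyaw 95.38 F [-0.4  0.9  0.6] T [0.07 0.07 0.  ] w 0.92 q [-0.35  0.17  0.61  1.62 -0.09  1.39  1.94]
[ 0.48297745 -0.14537052  0.41242845] [ 0.28324226  0.02038165 -0.9588318 ]
```

View pics/w1.png

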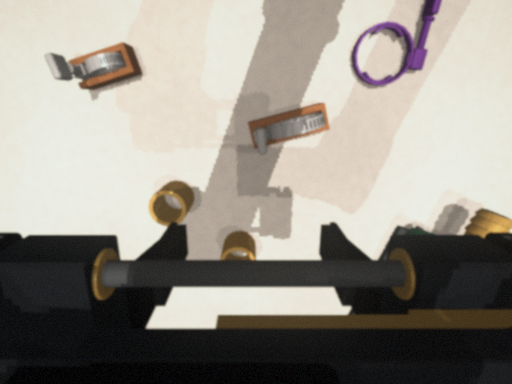

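The wrist view shows the large clamp at (290,125) with its key end-on at (262,140). The small clamp is at (90,68), the purple one at (385,55).

```bash
python3 - <<'E'
from h import *
im=load('w1');crop('w1',230,85,350,175,6,'c4')
P=pts(im)[85:175,235:345];z=im['z_map'][85:175,235:345]
for lo,hi in [(.113,.125),(.1,.113)]:
    m=(z>0)&(P[...,2]>lo)&(P[...,2]<hi);q=P[m]
    r=cv2.minAreaRect((q[:,:2]*1000).astype(np.float32));print(lo,len(q),q.mean(0),r,q[:,2].max())
m=(z>0)&(P[...,2]>.05)&(P[...,2]<.09);q=P[m];k=np.polyfit(q[:,1],q[:,0],1);print('band yaw',-np.arctan(k[0]),q.mean(0),q.min(0),q.max(0))
m=(z>0)&(P[...,2]>.02)&(P[...,2]<.034);print('block',cv2.minAreaRect((P[m][:,:2]*1000).astype(np.float32)))
# triangulated check of key top centre
print(tri(ray(load('scene0'),238.2,185.4),ray(im,262.5,139)))
E
```

```text
0.113 213 [ 0.5180874  -0.13552169  0.11484426] ((518.3445434570312, -135.4310302734375), (25.447246551513672, 8.767023086547852), 11.336316108703613) 0.11702471107908013
0.1 17 [ 0.51195304 -0.13724501  0.1099806 ] ((518.346435546875, -135.4698486328125), (25.969491958618164, 8.88723373413086), 11.89829158782959) 0.1129243908865401
band yaw 0.3259071476616835 [ 0.50457556 -0.09817528  0.0720482 ] [ 0.48532652 -0.14359668  0.05018184] [ 0.52232542 -0.05956872  0.08985382]
block ((505.4256896972656, -99.88007354736328), (34.132633209228516, 99.62642669677734), 19.804786682128906)
(array([ 0.51689554, -0.1342775 ,  0.102459  ]), [np.float64(3.391053407174513e-05), np.float64(3.3910534071686295e-05)])
```

View pics/c4.png

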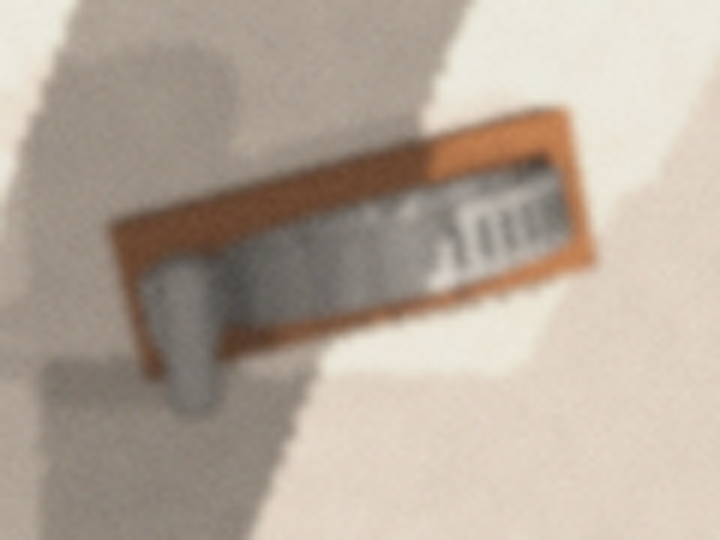

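```bash
python3 -c "
from h import *
go([.518,-.1355,.092],101.4)"
```

```text
t 1.8667 p [ 0.5603 -0.1373  0.2504] jawyaw 95.39 F [ 0.6 -0.9  0.3] T [ 0.03 -0.    0.04] w 0.881 q [-0.35  0.16  0.61  1.62 -0.09  1.39  1.94]
xyz units [3.96 1.05 0.16]
twist -1.2
```

```bash
python3 -m creep '[{"fingers":0.5,"x":1,"y":1.05,"z":0.16,"twist":-1.2},{"fingers":0.5,"x":2.3,"y":1.05,"z":0.16,"twist":-1.2},{"fingers":0.5,"x":2.3,"y":1.05,"z":0.16,"twist":-1.2},{"fingers":0.5,"x":2.3,"y":1.05,"z":0.16,"twist":-1.2},{"fingers":0.5,"x":2.3,"y":1.05,"z":0.16,"twist":-1.2}]'
python3 -c "
from h import *
go([.518,-.1355,.092],101.4);im=cap('wrist','w2')"
```

```text
time: 2.28
position: [0.517, -0.127, 0.1581]
tool_rot: [-1.36, 1.104, 1.363]
ft_force: [0.1, -0.7, 1.4]
grip_width: 0.538
t 2.2833 p [ 0.517  -0.127   0.1581] jawyaw 101.97 F [ 0.1 -0.7  1.4] T [ 0.06 -0.04 -0.04] w 0.538 q [-0.36  0.12  0.59  1.85 -0.07  1.2   2.04]
xyz units [ 1.65  0.02 -0.21]
twist 0.11
```

View pics/w2.png

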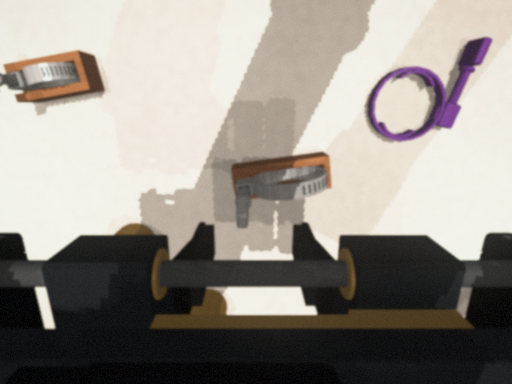

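The key is at (243,205), a little left of the jaw mid-line at (253). That agrees with the computed −0.21 z shift. Descend and grip.

```bash
python3 -m creep '[{"fingers":0.45,"x":0.2,"y":0.02,"z":-0.21,"twist":0.1},{"fingers":0.45,"x":0.9,"y":0.02,"z":-0.21,"twist":0.1},{"fingers":0.45,"x":1.3,"y":0.02,"z":-0.21,"twist":0.1},{"fingers":0.45,"x":1.65,"y":0.02,"z":-0.21,"twist":0.1},{"fingers":0.45,"x":1.65,"y":0.02,"z":-0.21,"twist":0.1},{"fingers":0.45,"x":1.65,"y":0.02,"z":-0.21,"twist":0.1}]'
python3 -c "
from h import *
go([.518,-.1355,.092],101.4);im=cap('wrist','w3')"
```

```text
time: 2.83
position: [0.5195, -0.1373, 0.0932]
tool_rot: [-1.355, 1.109, 1.353]
ft_force: [0.3, -1.2, 0.5]
grip_width: 0.453
t 2.8333 p [ 0.5195 -0.1373  0.0932] jawyaw 101.37 F [ 0.3 -1.2  0.5] T [ 0.09 -0.02  0.01] w 0.453 q [-0.33  0.21  0.59  1.91 -0.13  1.07  2.09]
xyz units [0.03 0.03 0.05]
twist -0.01
```

View pics/w3.png

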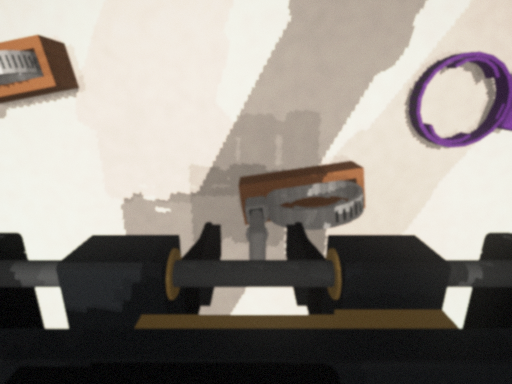

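```bash
python3 -m creep '[{"fingers":0.2,"x":0,"y":0,"z":0,"twist":0},{"fingers":0,"x":0,"y":0,"z":0.05,"twist":0},{"fingers":0,"x":0,"y":0,"z":0.05,"twist":0},{"fingers":0,"x":0,"y":0,"z":0.05,"twist":0},{"fingers":0,"x":0,"y":0,"z":0.05,"twist":0},{"fingers":0,"x":0,"y":0,"z":0.05,"twist":0},{"fingers":0,"x":0,"y":0,"z":0.05,"twist":0}]' 45
python3 -c "
from h import *
state()"
```

```text
time: 3.47
position: [0.5183, -0.1348, 0.0926]
tool_rot: [-1.354, 1.108, 1.354]
ft_force: [0.3, -0.2, -0.9]
grip_width: 0.102
t 3.4667 p [ 0.5183 -0.1348  0.0926] jawyaw 101.39 F [ 0.3 -0.2 -0.9] T [-0.01 -0.05 -0.  ] w 0.102 q [-0.33  0.2   0.59  1.91 -0.13  1.07  2.09]
```

```bash
python3 -m creep '[{"fingers":0,"x":-0.15,"y":0,"z":0,"twist":0},{"fingers":0,"x":-0.4,"y":0,"z":0,"twist":0},{"fingers":0,"x":-0.7,"y":0,"z":0,"twist":0},{"fingers":0,"x":-1.0,"y":0,"z":0,"twist":0},{"fingers":0,"x":-1.4,"y":0,"z":0,"twist":0},{"fingers":0,"x":-1.7,"y":0,"z":0,"twist":0},{"fingers":0,"x":-1.7,"y":0,"z":0,"twist":0},{"fingers":0,"x":-1.7,"y":0,"z":0,"twist":0}]'
python3 -c "
from h import *
state()
for n in ['scene','side','wrist']: cap(n,n+'4')
crop('scene4',190,120,330,230,5,'c5');crop('side4',210,130,310,240,5,'c6')"
```

```text
time: 4.13
position: [0.519, -0.1348, 0.1617]
tool_rot: [-1.355, 1.107, 1.352]
ft_force: [0.2, 0.3, -2.6]
grip_width: 0.097
t 4.1333 p [ 0.519  -0.1348  0.1617] jawyaw 101.4 F [ 0.2  0.3 -2.6] T [ 0.04  0.05 -0.04] w 0.097 q [-0.35  0.12  0.6   1.84 -0.08  1.2   2.04]
```

View pics/c5.png

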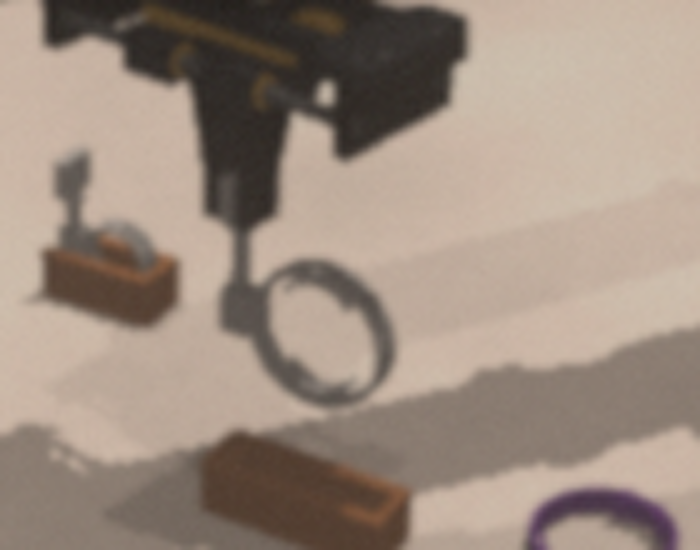

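View pics/side4.png

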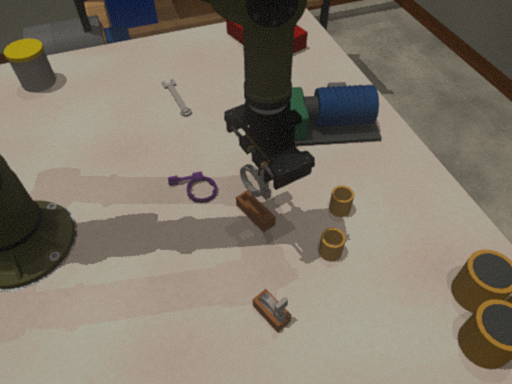

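View pics/wrist4.png

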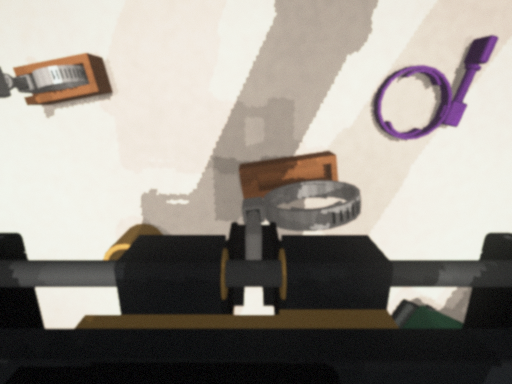

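```bash
python3 -m creep '[{"fingers":0,"x":0,"y":-0.05,"z":0.2,"twist":0.2},{"fingers":0,"x":0,"y":-0.15,"z":0.6,"twist":0.7},{"fingers":0,"x":0,"y":-0.3,"z":1.2,"twist":1.3},{"fingers":0,"x":0,"y":-0.45,"z":1.9,"twist":2},{"fingers":0,"x":0,"y":-0.6,"z":2.7,"twist":2.8},{"fingers":0,"x":0,"y":-0.75,"z":3.5,"twist":3.6},{"fingers":0,"x":0,"y":-0.9,"z":4.3,"twist":4.4},{"fingers":0,"x":0,"y":-1.1,"z":5.1,"twist":5.2},{"fingers":0,"x":0,"y":-1.25,"z":5.8,"twist":5.9},{"fingers":0,"x":0,"y":-1.4,"z":6.3,"twist":6.5},{"fingers":0,"x":0,"y":-1.45,"z":6.65,"twist":6.8},{"fingers":0,"x":0,"y":-1.47,"z":6.86,"twist":6.96},{"fingers":0,"x":0,"y":-1.47,"z":6.86,"twist":6.96},{"fingers":0,"x":0,"y":-1.47,"z":6.86,"twist":6.96}]'
python3 -c "
from h import *
state()
for n in ['scene','side','wrist']: cap(n,n+'5')
crop('scene5',230,170,370,310,4,'c7');crop('side5',190,70,330,200,4,'c8')"
```

```text
time: 5.45
position: [0.5211, 0.1457, 0.1596]
tool_rot: [-0.905, 1.377, 0.904]
ft_force: [0.7, -1.3, -0.9]
grip_width: 0.097
t 5.45 p [0.5211 0.1457 0.1596] jawyaw 66.68 F [ 0.7 -1.3 -0.9] T [-0.03 -0.    0.03] w 0.097 q [-0.7   0.13  0.41  1.82 -0.06  1.2   0.89]
```

View pics/c7.png

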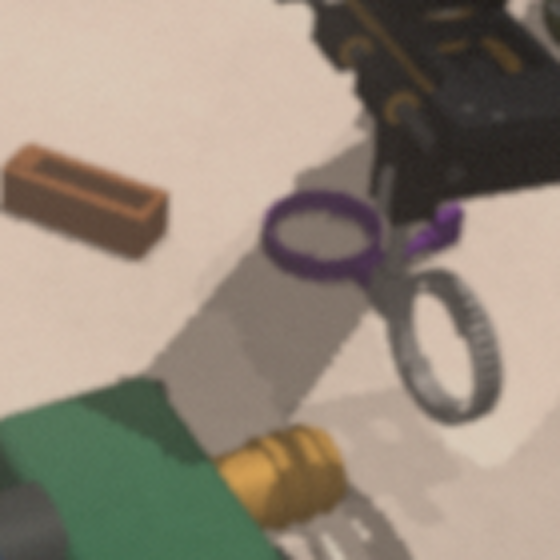

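View pics/c8.png

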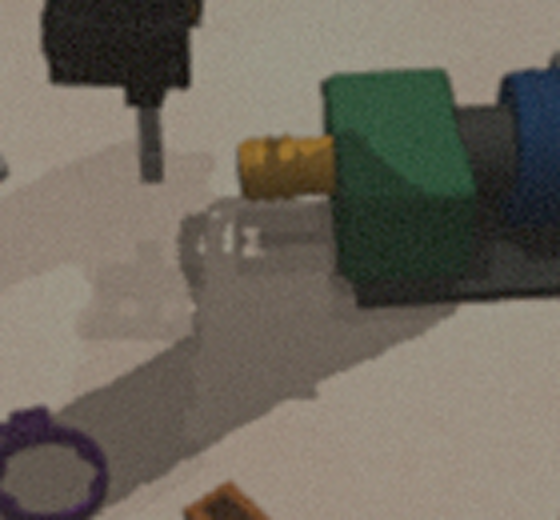

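View pics/wrist5.png

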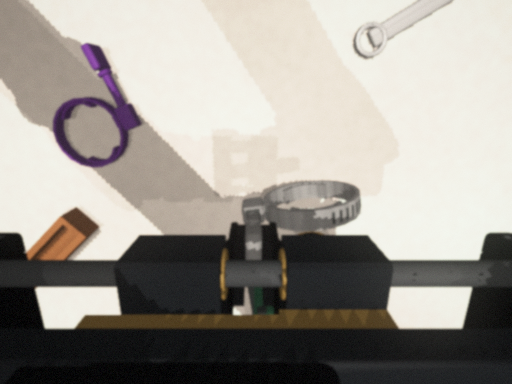

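The clamp hangs upright in front of the stub tip: band at scene (341,256), stub at (300,289). The side view shows the housing edge-on, at (247,105). Next I measure the band's pose.

```bash
python3 - <<'E'
from h import *
s,M=state();tp=s['position']
B=[]
for t in ['scene5','side5','wrist5']:
    im=load(t);P=pts(im);z=im['z_map']
    d=P-tp
    m=(z>0)&(np.hypot(d[...,0]-.01,d[...,1]-.045)<.055)&(P[...,2]>.05)&(P[...,2]<.155)
    lat=-d[...,0]*.257*-1+d[...,1]*.966
    m&=(d[...,0]*.257+d[...,1]*.966>.012)
    q=P[m];print(t,len(q),q.mean(0),q.min(0),q.max(0))
    if len(q)<30: continue
    # horizontal line fit: SVD of xy at mid heights
    c=q[:,:2].mean(0);u=np.linalg.svd(q[:,:2]-c)[2][0];u*=np.sign(u[1]);print('  band plane dir deg from y',np.degrees(np.arctan2(u[0],u[1])))
    B.append(q)
q=np.vstack(B);c=q[:,:2].mean(0);u=np.linalg.svd(q[:,:2]-c)[2][0];u*=np.sign(u[1]);yaw=-np.arctan2(u[0],u[1]);print('yaw',yaw)
pr=(q[:,:2]-tp[:2])@u;print('lateral range',pr.min(),pr.max(),'z',q[:,2].min(),q[:,2].max())
ax=np.array([np.cos(yaw),np.sin(yaw)]);al=(q[:,:2]-tp[:2])@ax;print('along',np.percentile(al,[0,5,50,95,100]))
E
```

```text
t 5.6 p [0.5217 0.1445 0.1603] jawyaw 66.51 F [-0.8 -0.5 -1.3] T [-0.07 -0.   -0.01] w 0.097 q [-0.7   0.13  0.41  1.82 -0.06  1.2   0.89]
scene5 601 [0.53410422 0.19098078 0.1139439 ] [0.51646166 0.15519502 0.07583849] [0.54892593 0.22272612 0.14787623]
  band plane dir deg from y 14.861955467219534
side5 12 [0.52782144 0.17006419 0.11889879] [0.51762724 0.15675412 0.07677796] [0.54312974 0.20105505 0.13620444]
wrist5 3541 [0.53222595 0.1882124  0.11867654] [0.51782962 0.15533653 0.07393503] [0.54804678 0.22274397 0.14765597]
  band plane dir deg from y 15.02902998298275
yaw -0.2629949416285455
lateral range 0.012015027877990825 0.07965615473725875 z 0.07393502900593074 0.14787622768181596
along [-0.0092257  -0.00708168 -0.001327    0.00581786  0.00739987]
```

```bash
python3 -m creep '[{"fingers":0,"x":0.2,"y":0,"z":0.02,"twist":0},{"fingers":0,"x":0.5,"y":0,"z":0.03,"twist":0},{"fingers":0,"x":0.8,"y":0,"z":0.03,"twist":0},{"fingers":0,"x":1.1,"y":0,"z":0.03,"twist":0},{"fingers":0,"x":1.27,"y":0,"z":0.03,"twist":0},{"fingers":0,"x":1.27,"y":-0.3,"z":0.075,"twist":0},{"fingers":0,"x":1.27,"y":-0.6,"z":0.12,"twist":0},{"fingers":0,"x":1.27,"y":-0.6,"z":0.12,"twist":0},{"fingers":0,"x":1.27,"y":-0.6,"z":0.12,"twist":0}]'
python3 -c "
from h import *
state()
for n in ['scene','side','wrist']: cap(n,n+'6')
crop('scene6',230,200,370,340,4,'c9')"
```

```text
time: 6.35
position: [0.5467, 0.1402, 0.1099]
tool_rot: [-0.903, 1.375, 0.902]
ft_force: [0.4, 0.4, -1.7]
grip_width: 0.1
t 6.35 p [0.5467 0.1402 0.1099] jawyaw 66.53 F [ 0.4  0.4 -1.7] T [-0.01  0.03 -0.07] w 0.1 q [-0.66  0.23  0.41  1.82 -0.1   1.11  0.95]
```

View pics/c9.png

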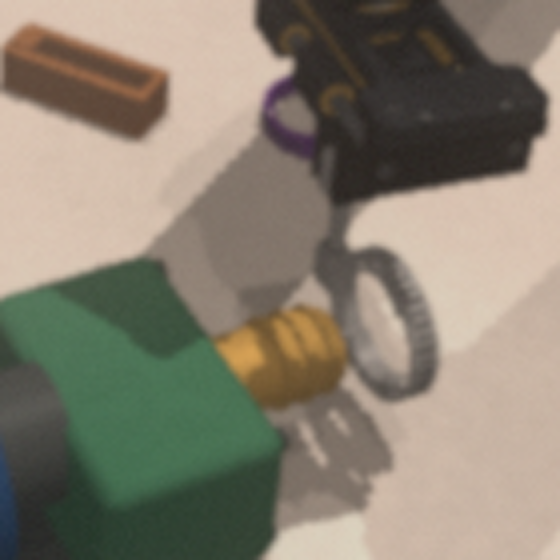

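```bash
python3 - <<'E'
from h import *
s,M=state();tp=s['position']
a=-.26;ax=np.array([np.cos(a),np.sin(a)]);n=np.array([-np.sin(a),np.cos(a)])
im=load('scene6');P=pts(im);z=im['z_map'];d=P[...,:2]-tp[:2]
al=d@ax;la=d@n
m=(z>0)&(la>.012)&(la<.09)&(abs(al)<.012)&(P[...,2]>.015)&(P[...,2]<.11);q=P[m]
print('band',len(q),la[m].min(),la[m].max(),q[:,2].min(),q[:,2].max(),'centre lat',la[m].max()-.0355)
hsv=cv2.cvtColor(im['pixels'],cv2.COLOR_RGB2HSV)
m=(z>0)&(hsv[...,1]>110)&(hsv[...,0]<30)&(al>.014)&(al<.13)&(la>0)&(la<.09)&(P[...,2]>.03)&(P[...,2]<.1)
for lo in np.arange(.01,.09,.01):
    k=m&(al>lo)&(al<lo+.01)
    if k.sum()>5: print('stub al',round(lo,3),k.sum(),'lat max',la[k].max(),'z max',P[k][:,2].max())
print('tip al',np.percentile(al[m],[0,1,5]))
E
```

```text
t 6.5 p [0.5454 0.141  0.1098] jawyaw 66.61 F [-0.4 -0.2 -1.9] T [-0.02 -0.03  0.  ] w 0.095 q [-0.66  0.23  0.41  1.82 -0.1   1.11  0.95]
band 533 0.012042315966101108 0.07875177406509432 0.023855773656279 0.09834807727509898 centre lat 0.04325177406509432
stub al 0.03 53 lat max 0.06211940977500216 z max 0.08172560144577323
stub al 0.04 104 lat max 0.06350803438282707 z max 0.08185023593034502
stub al 0.05 119 lat max 0.06447166918726217 z max 0.0822812221798066
stub al 0.06 126 lat max 0.06393212723013848 z max 0.0827043792983787
stub al 0.07 93 lat max 0.06268336396090948 z max 0.08053591157946516
stub al 0.08 56 lat max 0.06079543946716593 z max 0.08062043014834264
tip al [0.03136181 0.03288024 0.0370454 ]
```

Measured in the scene view, the band centre lies within about 1 mm of the stub axis in both height and side. The tip is about 32 mm ahead of the band, so the seat is about 84 mm ahead. Slide on.

```bash
python3 -m creep '[{"fingers":0,"x":0,"y":-0.2,"z":0.03,"twist":0},{"fingers":0,"x":0,"y":-0.45,"z":0.07,"twist":0},{"fingers":0,"x":0,"y":-0.7,"z":0.1,"twist":0},{"fingers":0,"x":0,"y":-0.95,"z":0.14,"twist":0},{"fingers":0,"x":0,"y":-1.2,"z":0.18,"twist":0},{"fingers":0,"x":0,"y":-1.4,"z":0.21,"twist":0},{"fingers":0,"x":0,"y":-1.6,"z":0.24,"twist":0},{"fingers":0,"x":0,"y":-1.75,"z":0.26,"twist":0},{"fingers":0,"x":0,"y":-1.85,"z":0.28,"twist":0},{"fingers":0,"x":0,"y":-1.85,"z":0.28,"twist":0}]'
python3 -c "
from h import *
state()
for n in ['scene','side','wrist']: cap(n,n+'7')
crop('scene7',200,220,340,340,5,'c10');crop('side7',210,70,330,150,6,'c11')"
```

```text
time: 7.33
position: [0.6188, 0.1212, 0.1097]
tool_rot: [-0.903, 1.375, 0.902]
ft_force: [0.4, -1.0, -0.7]
grip_width: 0.101
t 7.3333 p [0.6188 0.1212 0.1097] jawyaw 66.56 F [ 0.4 -1.  -0.7] T [-0.07 -0.02 -0.  ] w 0.101 q [-0.58  0.37  0.43  1.65 -0.17  1.15  1.05]
```

View pics/c10.png

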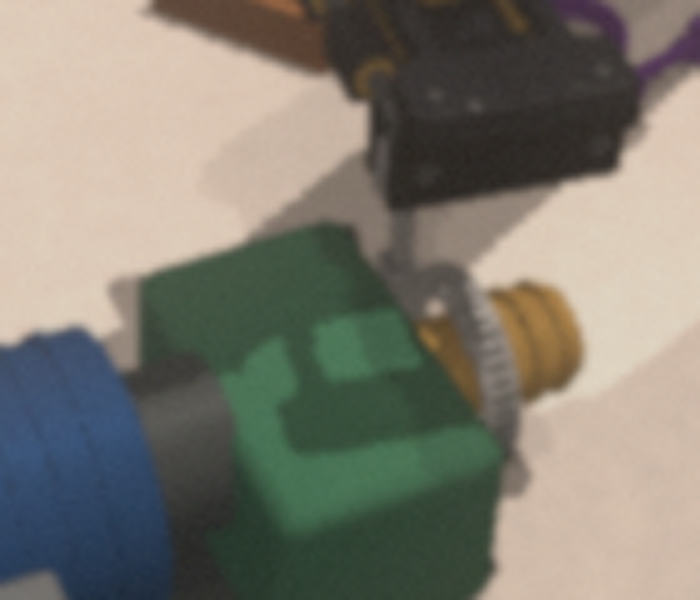

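View pics/c11.png

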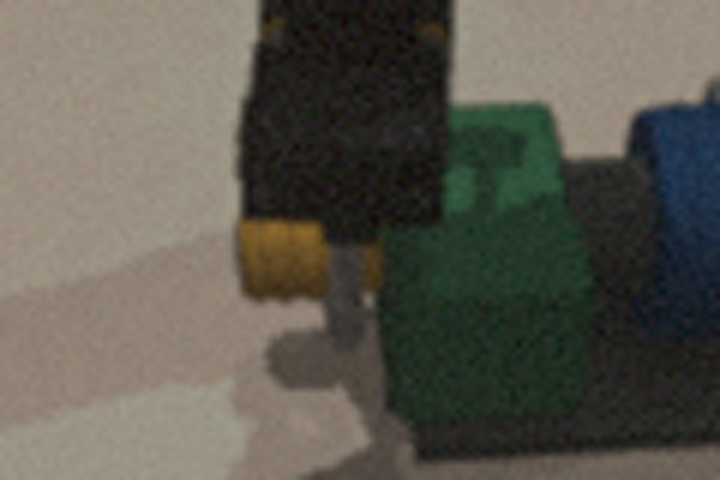

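The band is over the neck at scene (300,293), with no contact force and a gap to the green face. About 8–9 mm to go.

```bash
python3 -m creep '[{"fingers":0,"x":0,"y":-0.08,"z":0.01,"twist":0},{"fingers":0,"x":0,"y":-0.15,"z":0.02,"twist":0},{"fingers":0,"x":0,"y":-0.2,"z":0.03,"twist":0},{"fingers":0,"x":0,"y":-0.2,"z":0.03,"twist":0},{"fingers":0,"x":0,"y":-0.2,"z":0.03,"twist":0}]'
python3 - <<'E'
from h import *
s,M=state();tp=s['position']
im=cap('scene','scene8');cap('side','side8')
crop('scene8',200,220,340,340,5,'c12');crop('side8',210,70,330,150,6,'c13')
a=-.262;ax=np.array([np.cos(a),np.sin(a)]);n=np.array([-np.sin(a),np.cos(a)])
for t in ['scene8','side8']:
    im=load(t);P=pts(im);z=im['z_map'];d=P[...,:2]-tp[:2];al=d@ax;la=d@n
    hsv=cv2.cvtColor(im['pixels'],cv2.COLOR_RGB2HSV)
    m=(z>0)&(hsv[...,0]>55)&(hsv[...,0]<95)&(hsv[...,1]>90)&(P[...,2]>.03)&(P[...,2]<.09)&(la<.11)&(la>-.05)&(al<.08)&(al>-.03)
    for lo,hi in [(-.05,0),(0,.045),(.045,.11)]:
        k=m&(la>lo)&(la<hi)&(P[...,2]>.084)
        if k.sum()>5: print(t,'face al',np.percentile(al[k],[0,1,5]).round(4))
    m=(z>0)&(hsv[...,1]>110)&(hsv[...,0]<30)&(abs(al)<.08)&(la>0)&(la<.09)&(P[...,2]>.03)&(P[...,2]<.1)
    if m.sum()>5: print(t,'tip',np.percentile(al[m],[0,1,5]).round(4),'top',P[m][:,2].max(),'lat',la[m].max())
    m=(z>0)&(hsv[...,1]<70)&(la>.03)&(la<.09)&(abs(al)<.014)&(P[...,2]>.02)&(P[...,2]<.105);q=P[m]
    if m.sum()>5: print(t,'band al',np.percentile(al[m],[1,50,99]).round(4),'lat max',la[m].max(),'z',q[:,2].min(),q[:,2].max())
E
```

```text
time: 7.9
position: [0.6259, 0.1195, 0.1098]
tool_rot: [-0.903, 1.375, 0.903]
ft_force: [-0.1, -0.9, -0.8]
grip_width: 0.094
t 7.9 p [0.6259 0.1195 0.1098] jawyaw 66.59 F [-0.1 -0.9 -0.8] T [-0.05  0.02 -0.  ] w 0.094 q [-0.57  0.39  0.43  1.64 -0.17  1.16  1.06]
scene8 face al [0.0378 0.0379 0.0383]
scene8 face al [0.0379 0.0435 0.0457]
scene8 tip [-0.0517 -0.05   -0.048 ] top 0.08331049006346436 lat 0.06521821878800264
scene8 band al [-0.0074  0.0009  0.0137] lat max 0.08996499690166251 z 0.0630808770611817 0.09748277453705045
side8 face al [0.0099 0.0117 0.0186]
side8 face al [0.011  0.0156 0.0248]
side8 face al [0.0481 0.0496 0.0512]
side8 tip [-0.051  -0.0507 -0.0489] top 0.0834212685594734 lat 0.048640504764334506
```

View pics/c12.png

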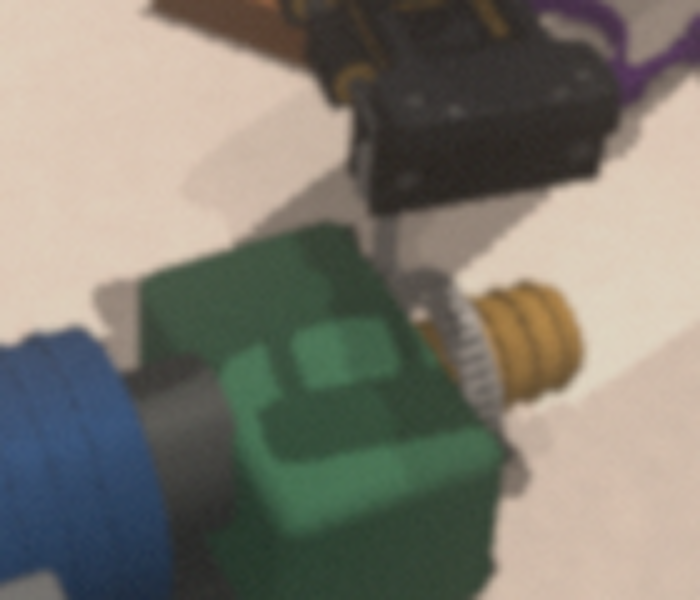

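View pics/c13.png

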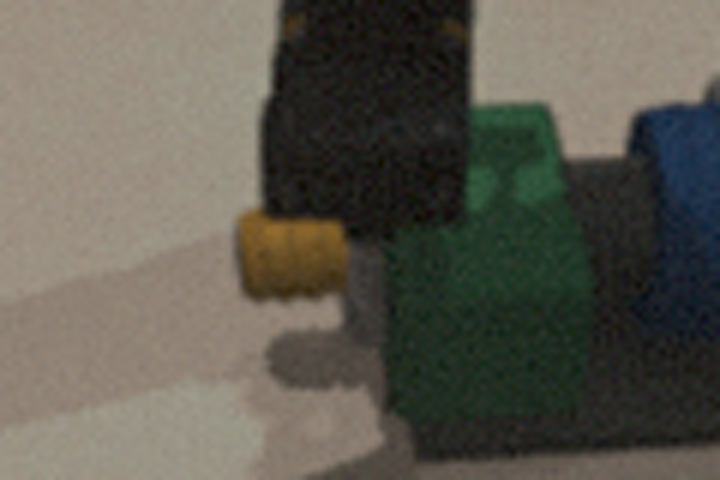

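Tip-to-band distance is 51 mm and the face gap about 2 mm, so the band is home to within 1–2 mm. I add 1 mm, then turn the first part of the clockwise twist.

```bash
python3 -m creep '[{"fingers":0,"x":0,"y":-0.03,"z":0.005,"twist":0},{"fingers":0,"x":0,"y":-0.03,"z":0.005,"twist":0},{"fingers":0,"x":0,"y":-0.03,"z":0.005,"twist":0.4},{"fingers":0,"x":0,"y":-0.03,"z":0.005,"twist":1},{"fingers":0,"x":0,"y":-0.03,"z":0.005,"twist":1.7},{"fingers":0,"x":0,"y":-0.03,"z":0.005,"twist":2.5},{"fingers":0,"x":0,"y":-0.03,"z":0.005,"twist":3.3},{"fingers":0,"x":0,"y":-0.03,"z":0.005,"twist":4.1},{"fingers":0,"x":0,"y":-0.03,"z":0.005,"twist":4.9},{"fingers":0,"x":0,"y":-0.03,"z":0.005,"twist":5.6},{"fingers":0,"x":0,"y":-0.03,"z":0.005,"twist":6},{"fingers":0,"x":0,"y":-0.03,"z":0.005,"twist":6},{"fingers":0,"x":0,"y":-0.03,"z":0.005,"twist":6}]' 60
python3 - <<'E'
from h import *
state()
for n in ['scene','side','wrist']: cap(n,n+'9')
crop('scene9',200,220,340,340,5,'c14')
E
```

```text
time: 9.08
position: [0.6268, 0.1193, 0.1097]
tool_rot: [-0.501, 1.513, 0.501]
ft_force: [-1.1, -0.5, -1.8]
grip_width: 0.101
t 9.0833 p [0.6268 0.1193 0.1097] jawyaw 36.67 F [-1.1 -0.5 -1.8] T [-0.15  0.21  0.06] w 0.101 q [-0.64  0.4   0.52  1.64 -0.21  1.16  0.57]
```

View pics/c14.png

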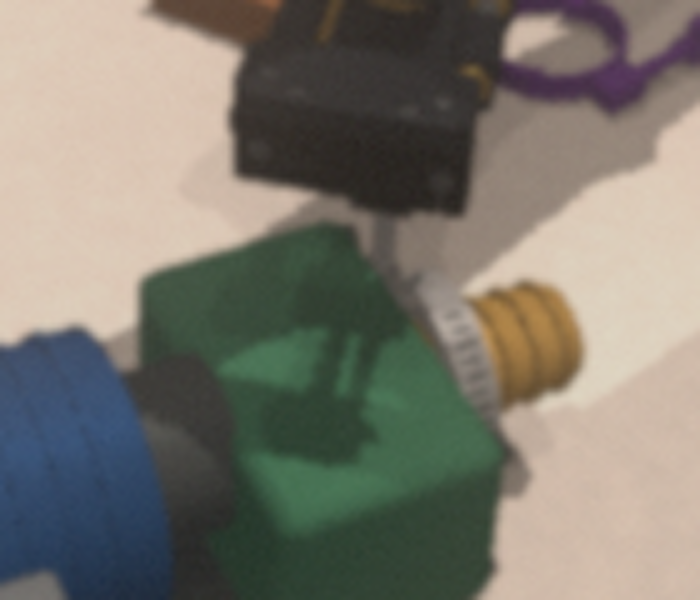

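View pics/wrist9.png

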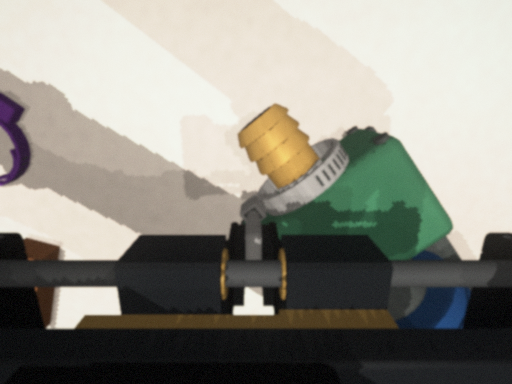

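The wrist view shows the band square on the neck against the green face at (310,180), barbs clear in front at (280,145). Keep turning; about 8.6 units remain.

```bash
python3 -m creep '[{"fingers":0,"x":0,"y":0,"z":0,"twist":0.4},{"fingers":0,"x":0,"y":0,"z":0,"twist":1},{"fingers":0,"x":0,"y":0,"z":0,"twist":1.8},{"fingers":0,"x":0,"y":0,"z":0,"twist":2.6},{"fingers":0,"x":0,"y":0,"z":0,"twist":3.4},{"fingers":0,"x":0,"y":0,"z":0,"twist":4.2},{"fingers":0,"x":0,"y":0,"z":0,"twist":5},{"fingers":0,"x":0,"y":0,"z":0,"twist":5.8},{"fingers":0,"x":0,"y":0,"z":0,"twist":6.6},{"fingers":0,"x":0,"y":0,"z":0,"twist":7.4},{"fingers":0,"x":0,"y":0,"z":0,"twist":8},{"fingers":0,"x":0,"y":0,"z":0,"twist":8.4},{"fingers":0,"x":0,"y":0,"z":0,"twist":8.4},{"fingers":0,"x":0,"y":0,"z":0,"twist":8.4}]' 60
python3 - <<'E'
from h import *
state()
for n in ['scene','side','wrist']: cap(n,n+'10')
crop('scene10',200,220,340,340,5,'c15')
E
```

```text
time: 10.4
position: [0.6258, 0.1196, 0.1094]
tool_rot: [0.07, 1.572, -0.071]
ft_force: [-4.8, 0.2, -0.0]
grip_width: 0.115
t 10.4 p [0.6258 0.1196 0.1094] jawyaw -5.16 F [-4.8  0.2 -0. ] T [-0.24  1.16  1.36] w 0.115 q [-0.74  0.43  0.65  1.64 -0.27  1.17 -0.12]
```

View pics/c15.png

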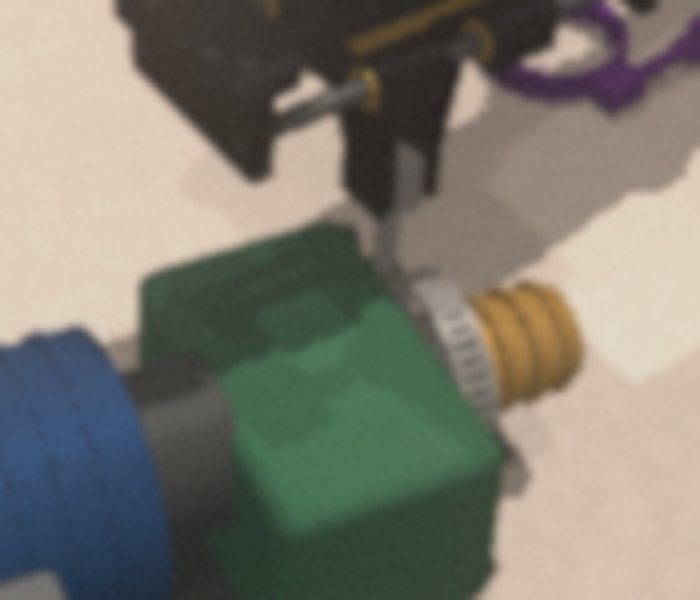

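View pics/wrist10.png

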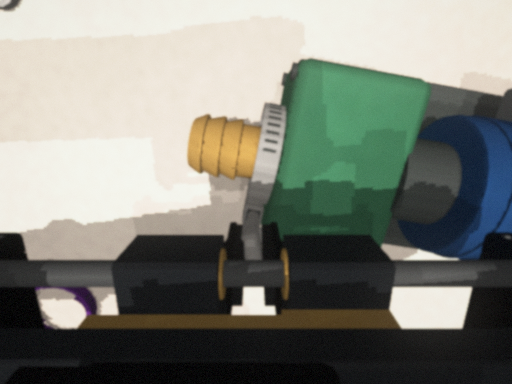

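Resisting moment is 1.36 N m and the key is only slightly askew in the pads, so the band has tightened. Release and look before lifting.

```bash
python3 -m creep '[{"fingers":0.6,"x":0,"y":0,"z":0,"twist":0},{"fingers":0.6,"x":0,"y":0,"z":0,"twist":0},{"fingers":0.6,"x":0,"y":0,"z":0,"twist":0},{"fingers":0.6,"x":0,"y":0,"z":0,"twist":0},{"fingers":0.6,"x":0,"y":0,"z":0,"twist":0},{"fingers":0.6,"x":0,"y":0,"z":0,"twist":0},{"fingers":0.6,"x":0,"y":0,"z":0,"twist":0}]'
python3 - <<'E'
from h import *
state()
cap('wrist','wrist11')
E
```

```text
time: 11.13
position: [0.6275, 0.1196, 0.1101]
tool_rot: [0.075, 1.568, -0.074]
ft_force: [-0.5, 0.4, 0.1]
grip_width: 0.547
t 11.1333 p [0.6275 0.1196 0.1101] jawyaw -5.41 F [-0.5  0.4  0.1] T [-0.09  0.07  0.04] w 0.547 q [-0.74  0.43  0.65  1.64 -0.28  1.17 -0.12]
```

View pics/wrist11.png

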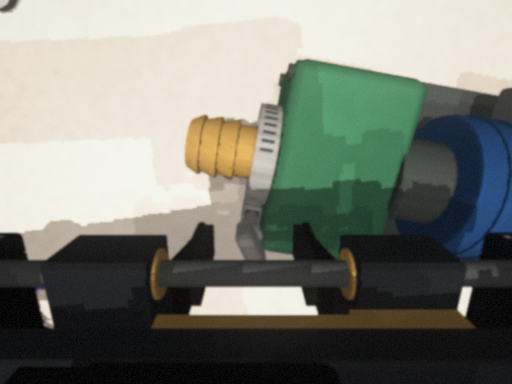

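Key at (248,235) is free and turned back a little; the band stays put. Lift away.

```bash
python3 -m creep '[{"fingers":0.6,"x":-0.2,"y":0,"z":0,"twist":0},{"fingers":0.6,"x":-0.6,"y":0,"z":0,"twist":0},{"fingers":0.6,"x":-1.2,"y":0,"z":0,"twist":0},{"fingers":0.6,"x":-2,"y":-0.5,"z":0,"twist":0},{"fingers":0.6,"x":-3,"y":-1.5,"z":0,"twist":0},{"fingers":0.6,"x":-3,"y":-2.3,"z":0,"twist":0},{"fingers":0.6,"x":-3,"y":-2.3,"z":0,"twist":0},{"fingers":0.6,"x":-3,"y":-2.3,"z":0,"twist":0}]'
python3 - <<'E'
from h import *
state()
for n in ['scene','side','wrist']: cap(n,n+'12')
crop('scene12',200,220,340,340,5,'c16')
E
```

```text
time: 11.85
position: [0.6189, 0.023, 0.2323]
tool_rot: [0.08, 1.565, -0.079]
ft_force: [0.8, 1.0, 0.5]
grip_width: 0.603
t 11.85 p [0.6189 0.023  0.2323] jawyaw -5.81 F [0.8 1.  0.5] T [-0.02  0.08  0.06] w 0.603 q [-0.67  0.29  0.73  1.55 -0.2   1.37 -0.03]
```

View pics/c16.png

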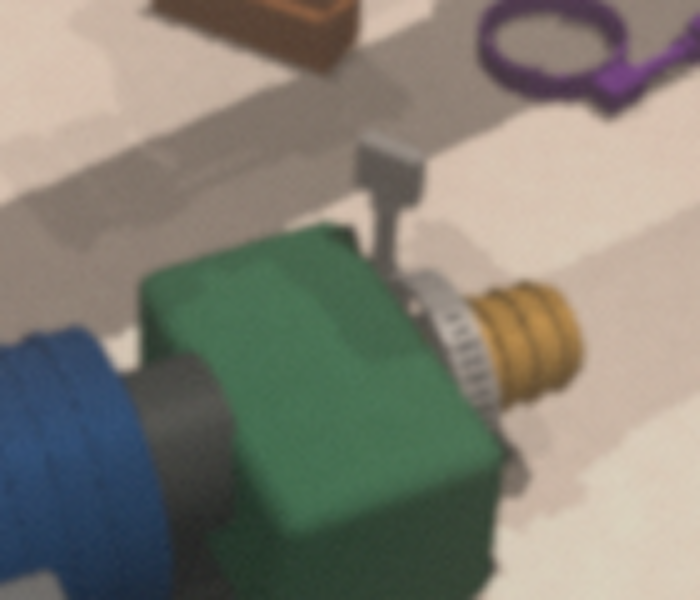

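View pics/wrist12.png

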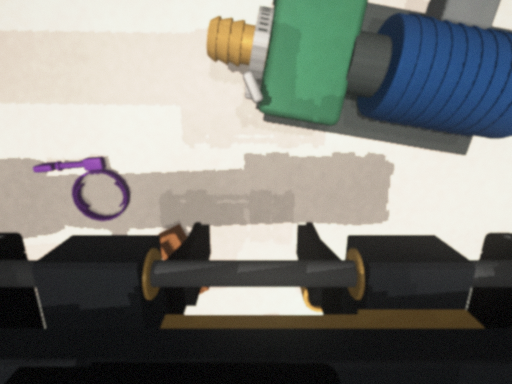

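View pics/side12.png

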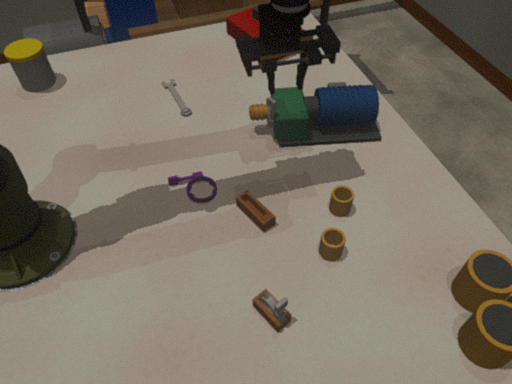

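Key upright at scene (278,253), band against the face, small clamp still at side (272,308). One numeric check of wing angle, upright tilt and band position.

```bash
python3 - <<'E'
from h import *
a=-.262;ax=np.array([np.cos(a),np.sin(a)]);n=np.array([-np.sin(a),np.cos(a)])
for t in ['wrist12','scene12']:
    im=load(t);P=pts(im);z=im['z_map'];d=P[...,:2]-np.array([.6287,.1175])
    m=(z>0)&(np.hypot(d[...,0],d[...,1])<.03)&(P[...,2]>(.125 if t[0]=='w' else .107))&(P[...,2]<.15);q=P[m]
    if len(q)<5: continue
    r=cv2.minAreaRect((q[:,:2]*1000).astype(np.float32));c=q[:,:2]-q[:,:2].mean(0);u=np.linalg.svd(c)[2][0]
    yaw=np.arctan2(u[1],u[0]);print(t,len(q),r,'wing yaw',yaw,'q',(a-yaw)%np.pi,'zmax',q[:,2].max())
    al=d@ax;la=d@n;hsv=cv2.cvtColor(im['pixels'],cv2.COLOR_RGB2HSV)
    m=(z>0)&(hsv[...,1]<70)&(la>.02)&(la<.085)&(abs(al)<.02)&(P[...,2]>.07)&(P[...,2]<.105)
    print('band al',np.percentile(al[m],[2,50,98]),'z max',P[m][:,2].max(),m.sum())
    g=(z>0)&(hsv[...,1]>110)&(hsv[...,0]<30)&(abs(al)<.08)&(la>0)&(la<.09)&(P[...,2]>.03)
    print('tip',np.percentile(al[g],[0,1,5]))
E
```

```text
wrist12 342 ((626.8395385742188, 119.55579376220703), (9.003355026245117, 25.90732192993164), 18.802215576171875) wing yaw -1.2425261235908218 q 0.9805261235908218 zmax 0.13417501886513972
band al [-0.00893812 -0.00156662  0.0060661 ] z max 0.09695080531637013 1047
tip [-0.05391622 -0.05290948 -0.05082131]
scene12 181 ((626.220458984375, 120.10026550292969), (13.177840232849121, 25.70798683166504), 7.393250942230225) wing yaw 1.9554103622037338 q 0.9241822913860593 zmax 0.13387309093825145
band al [-0.00963039 -0.00133669  0.00762425] z max 0.09724320792230712 296
tip [-0.05556813 -0.0535019  -0.05148194]
```

```bash
python3 -c "
from h import *
workorder.close_job();state()"
```

```text
the job is handed in; nothing more can be done
the job is handed in; nothing more can be done
```

The large clamp is on the pump's stub, right up to the green face, tightened and let go. I handed the job in at about 12 s of the 42 s; no verdict is reported.

**What I did:** I gripped the clamp by its key, lifted it from its block and turned it about 35° to line up with the stub. I then slid it home slack (about 0.15 rad). Turning the key clockwise to roughly 1.3–1.4 rad met about 1.4 N m of resistance. I let go and lifted the gripper clear.

**Last checks:**
- **Position:** the band centre is about 51–52 mm behind the stub tip, so within about 1–2 mm of the seat point.
- **Screw:** it eased back to 0.98 rad by the wrist camera and 0.92 rad by the scene camera. The two differ slightly, but both are above the required 0.8.
- **Key and gripper:** the key stands upright by eye, its top at 134 mm (132 mm expected). The gripper touches nothing.
- **Bystanders:** the small clamp and the purple look-alike are where they were in the camera images.

No check failed. While tightening, the key turned a few degrees in the pads (grip opening rose from 0.10 to 0.115), so the peak angle is an estimate. The first stub yaw fits from single views also disagreed (-0.20 and -0.32 rad). I used the combined -0.26 rad, which matched the pump's top edges.

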